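# Turn the tape stand round the post and load its slanted spindle

### The arm

A 6-joint arm with a two-finger parallel gripper is mounted at the origin on a cart in front of the work surface, level with it; the furniture and walls round the work are solid. World frame = base frame: x ahead of the robot, y to its left, z up, the work surface at z = 0. Lengths are in m, angles in rad, forces in N, time in s.
With the tool pointing down it reaches from about 0.25 to 0.775 m from the base axis. Payload 4 kg.
Tool frame: the origin (TCP) lies midway between the tips of the shut fingers; the grasp point (between the pads) lies 19 mm behind it (hold_point_z is the distance from the TCP to the grasp point, in m); z points along the fingers, y is the line along which they close (so a half turn about z gives the same grasp; the last joint's range is limited). The gripper opens to 94 mm and grips with 3 to 60 N. Pads are 16 mm wide; open, the fingers measure 119 mm over their backs; the gripper's body (75 mm by 177 mm) begins 78 mm behind the grasp point.
Start: joints at [1.13, 0.087, 1.371, -0, 1.684, -0.103], TCP at [0.182, 0.519, 0.206] pointing down, gripper open.
Joint ranges: [-3.1, 3.1], [-0.76, 2.03], [0.27, 2.55], [-1.08, 4.22], [0.17, 2.65], [-2.57, 2.57]. Speed limits (rad/s): [2.79, 2.79, 3.14, 3.14, 3.14, 3.14].

### API

Orientations are given as a rotation vector (axis times angle).
In Python, from rig import * gives the robot as it stands.
- The arm moves only by the tool send_rows, never from a script. Its argument "deltas" is text: rows parted by semicolons, each of 7 numbers parted by spaces: the closure, from 0 (fully open) to 1 (shut), then the shift along the tool's x, y, z in mm, then the turn, a rotation vector about the tool's x, y, z in rad. A call has 1 to 12 rows; each row is the pose to reach, as a shift and turn from the pose commanded when the call began, along the tool's axes at that moment; what a row does not reach only later rows make up. A row lasts 1/12 s, in which the tool goes at most 41.7 mm and 7.16 degrees, less where a joint would pass 70% of its speed; a pose out of reach is approached as far as the arm can. A call with a gripper value outside its range is refused whole. The fingers move at their own pace and stop on an object; "newtons" is the grip in N (left out, the last holds). Time passes only in rows, so rows that repeat a pose let the fingers close. It gives the time, the measured TCP pose, the force, the opening and the grip force at its end, in the units of the state.
- state(): the state, without advancing time (a new reading comes with each control period).
- camera(name): name is "side" or "top" or "wrist"; returns the picture (384x512x3 uint8, red, green, blue); there is no depth.
- camera_params(name): a dict with "fx", "fy", "cx", "cy" (pixels), "R" (3x3) and "t" (3): a world point X has camera coordinates R X + t. Camera axes: x right, y down, z forward; pixel columns grow to the right and rows downward; lengths in m; the calibration is good to about 2 mm. A picture is of the moment at which its call begins: read the wrist's pose just before it. camera_params takes no time and is no camera call; for the wrist camera it gives the pose at the moment of the call.
- finish_job(): hands the job in; it is judged then, once.
The state is a dict: "t": time; "joints": joint angles; "qvel": joint speeds; "effort": joint torques, N m; "ee_pos": TCP position; "tcp_rot": TCP orientation; "wrist_force": force on the tool from outside, world axes, zero at the start; "torque": the same for the moment, N m; "grip_width": finger opening in m; "finger_force": force on a finger pad.
Only numpy, scipy, OpenCV 4.12 (cv2) and the standard library are available. Lean on these libraries where they do the work, as an engineer would, in place of code of your own. Each camera call takes 0.05 s, during which the arm holds its last target. There are 200 camera calls.

### The job

The tape stand faces the wrong way: pushing only on its square base, and keeping it flat on the bench, bring it up against the fixed post at the near end of the stop bar and turn it a quarter turn round that post, anticlockwise seen from above, until its side lies flush along the stop bar and its slanted spindle leans to the near end of the bar, towards the robot. Then pick up the tape roll and hang it on the spindle, keeping the roll square to the spindle as you slide it down along the spindle's axis until it rests on the round flange, and let go. Do not touch the spindle before the stand is turned, and leave the grease tin, brush and parts bin where they are.

Things in the scene. Friction and masses are not known exactly. Their poses are not given: they have to be found in the camera images.
- stop: Fixed stop: rubber-sleeved (grippy) round post, 24 mm diameter, 44 mm high, at the near end of an aluminium bar. Origin: post's axis at bench level, z up. The bar runs from the post along +x (away from the robot, within 0.2 rad), 130 mm long, 30 mm high; its working side is y = -0.012 here, tangent to the post. Screwed foot to y = 0.036. The stand creeps 20 to 30 mm back along the post as it turns.
- stand: Loose tape stand, 0.6 to 1.2 kg, on slippery glides: square dark base 100x100x26 mm, spindle leaning to its own -x, top at x -0.036, z 0.110. Origin: centre of underside, z up. It starts short of the post by 5 to 20 mm, a quarter turn clockwise of home, its own +y side facing the post, which meets that side 30 to 46 mm from the middle towards own -x. Home: axes parallel to the stop's, +y side on the bar (centre at y -0.062 there).
- flange (a point): Centre of the upper face of the black flange (88 mm diameter, 66 mm above the bench, over the middle of the stand's base). z points up along the spindle's axis, 35 degrees from vertical; x and y lie in the flange. The bare steel spindle above it is 22 mm in diameter and 48 mm long. The spindle is part of the stand.
- roll_centre (a point): Centre (half-way up) of the roll of yellow marking tape, lying flat on bench or on the 2.5 mm mat: outside diameter 100 mm, hole 74 mm, wall 12 mm, 18 mm high, about 60 g; z is its axis. Grip it across its wall (43 mm from the centre). It may lie left or right: it and the grease tin swap places.
- grease_tin: Bystander: flat round tin, 64 mm diameter, 31 mm high; origin centre of underside.
- brush: Bystander: flat brush, 39x185x14 mm, lying on the bench; origin centre of underside, length along its y.
- parts_bin: Bystander: open blue bin, 110x150x50 mm; origin centre of underside.
Not all that is in view belongs to the job. Of the things that look like the part that bears roll_centre, take the one that is farthest from the robot's base at the start.

How it is judged:
By the outcome, as a careful person would: the job done as asked, in the order asked, and still so for the second after the job is handed in, with the robot touching nothing.
It also fails if it takes over 72 s, if anything falls off the work surface, if the arm or the gripper's body presses on something with over 40 N, if the wrist force passes 120 N, or if a joint passes its speed limit or range.

## Working session

There is one attempt and no reset: what is moved stays moved. The work goes in short steps, Python scripts to look and compute and a tool call to move; the robot and the scene stay as the last step left them, time stands still between calls to the robot, and variables do not carry over. Pictures are saved under pics/ and viewed, at most 10 in all, crops included, and the job is handed in when it is done.

Besides the shell and the picture viewer there is one more tool, called after "Call:" as a command line: name --argument value ..., lists and objects as JSON in quotes. send_rows: Moves the arm, as the interface text tells. Its arguments: {"type":"object","properties":{"deltas":{"type":"string"},"newtons":{"type":"number"}},"required":["deltas"]}

```bash
mkdir -p pics
python3 - <<'E'
from rig import *
import cv2,numpy as np
s=state();print(s['t'],s['ee_pos'],s['tcp_rot'])
for n in("top","side"):
    im=camera(n);np.save(f'pics/{n}0.npy',im);cv2.imwrite(f'pics/{n}0.png',im[:,:,::-1])
    p=camera_params(n);print(n,{k:np.round(v,4).tolist() for k,v in p.items()})
E
```

```text
0.0 [0.1820498  0.51841447 0.20429903] [-0.52794952 -3.09634827  0.00335286]
top {'fx': 391.6017, 'fy': 391.6017, 'cx': 255.2526, 'cy': 190.3225, 'R': [[-0.0765, -0.997, 0.0073], [-0.9712, 0.0729, -0.227], [0.2258, -0.0244, -0.9739]], 't': [0.1112, 0.5331, 1.2438]}
side {'fx': 415.8696, 'fy': 415.8696, 'cx': 256.1253, 'cy': 196.2487, 'R': [[-0.9975, 0.065, -0.0276], [0.0509, 0.3898, -0.9195], [-0.049, -0.9186, -0.3922]], 't': [0.5143, 0.0136, 1.2962]}
```

View pics/top0.png

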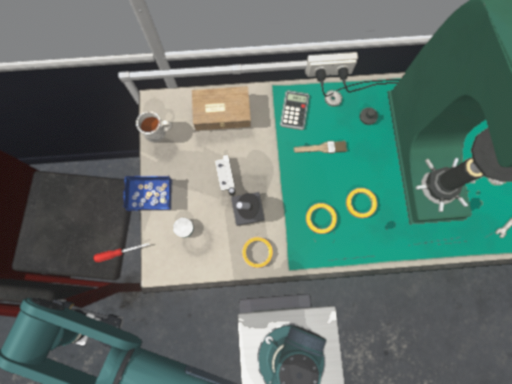

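View pics/side0.png

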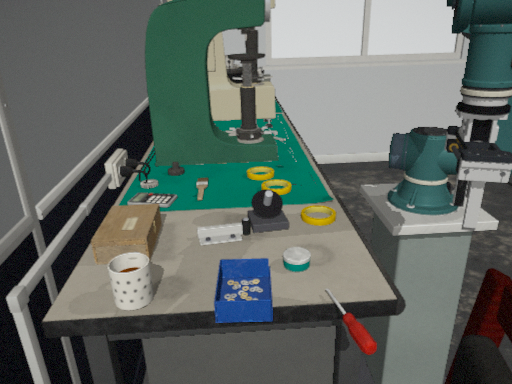

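Top view: stand (247,208), stop (post ~(230,192), bar up to (222,157)), tin (183,227). Three yellow rings are candidates for the roll: (258,252), (321,218) and (361,202). I'll measure their distance from the base and their size, then zoom in.

```bash
cat > h.py <<'E'
from rig import *
import cv2,numpy as np
from scipy.spatial.transform import Rotation as Ro
def ray(p,uv,z):
    uv=np.atleast_2d(uv).astype(float)
    d=np.c_[(uv[:,0]-p['cx'])/p['fx'],(uv[:,1]-p['cy'])/p['fy'],np.ones(len(uv))]@p['R']
    c=-p['R'].T@p['t'];return c+d*((z-c[2])/d[:,2])[:,None]
def proj(p,X):
    q=np.atleast_2d(X)@p['R'].T+p['t'];return np.c_[q[:,0]/q[:,2]*p['fx']+p['cx'],q[:,1]/q[:,2]*p['fy']+p['cy']]
def yellow(im):
    h=cv2.cvtColor(im,cv2.COLOR_RGB2HSV);return cv2.inRange(h,(20,130,110),(34,255,255))
E
python3 - <<'E'
from h import *
for n in("top","side"):
    im=np.load(f'pics/{n}0.npy');p=camera_params(n);m=yellow(im)
    cs,_=cv2.findContours(m,cv2.RETR_EXTERNAL,cv2.CHAIN_APPROX_NONE)
    for c in cs:
        if cv2.contourArea(c)<80: continue
        X=ray(p,c[:,0],0.012)[:,:2];(cx,cy),r=cv2.minEnclosingCircle(X.astype(np.float32))
        print(n,np.round(c[:,0].mean(0)),'c',round(cx,4),round(cy,4),'r',round(r,4),'dist',round(np.hypot(cx,cy),3))
    q=proj(p,[[.4,0,0],[.4,.1,0]]);print(q)
t=np.load('pics/top0.npy')[:,:,::-1];s=np.load('pics/side0.npy')[:,:,::-1]
a=cv2.resize(t[145:235,205:285],(400,450),interpolation=3);b=cv2.resize(t[180:275,235:385],(400,253),interpolation=3)
c=cv2.resize(s[180:260,190:300],(400,291),interpolation=3)
cv2.imwrite('pics/crop1.png',np.hstack([a,np.vstack([b,c])[:450] if False else cv2.resize(np.vstack([b,c]),(400,450))]))
E
```

```text
top [257. 252.] c 0.3408 0.0791 r 0.0495 dist 0.35
top [321. 218.] c 0.4394 -0.1466 r 0.0516 dist 0.463
top [361. 203.] c 0.4805 -0.2915 r 0.0523 dist 0.562
[[278.90383976 232.76268828]
 [249.62829827 234.98332169]]
side [318. 215.] c 0.3446 0.0833 r 0.0673 dist 0.354
side [276. 186.] c 0.43 -0.1503 r 0.0697 dist 0.456
side [260. 173.] c 0.4808 -0.2955 r 0.073 dist 0.564
[[293.67564628 207.30918509]
 [298.8694701  221.85064121]]
```

View pics/crop1.png

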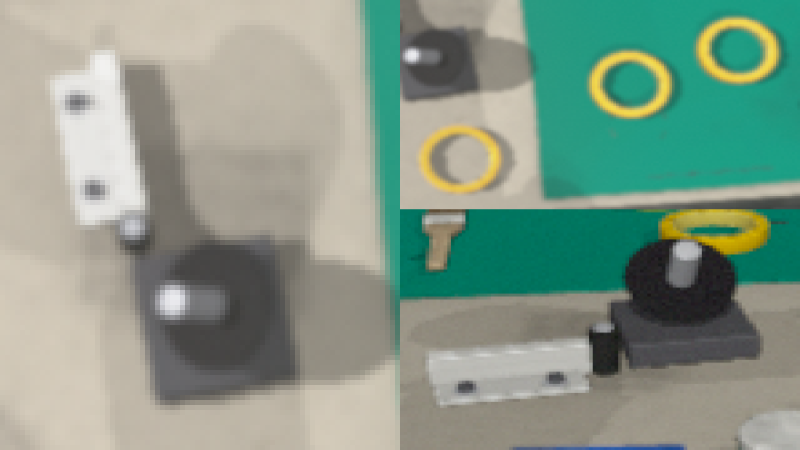

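Crop: the three rings are (257,252), (321,218) and (361,203), at 0.35, 0.46 and 0.56 m from the base and all about 100 mm across. The farthest is (361,203), on the mat, so that is the roll. The stand's base corners are near (233,195), (260,193), (264,220) and (237,225), the post top is (232,190), and the bar's right edge runs from (229,156) to (235,186).

Run:
```python
from h import *
p=camera_params('top')
print('cam',-p['R'].T@p['t'])
c=ray(p,[[233,195],[260.5,192.5],[264,220],[237.5,225]],.026);print('base top(approx)',c.round(3)[:,:2],c.mean(0).round(3))
e=np.diff(np.vstack([c,c[:1]]),axis=0);print(np.degrees(np.arctan2(e[:,1],e[:,0])),np.linalg.norm(e,axis=1))
print('post',ray(p,[231.6,189.5],.044));b=ray(p,[[229,156],[234.6,186]],.03);print(b,np.degrees(np.arctan2(*(b[0]-b[1])[1::-1])))
s=state();R=Ro.from_rotvec(s['tcp_rot']).as_matrix();print('tool R',R.round(3))
w=camera_params('wrist');cw=-w['R'].T@w['t'];print('wrist cam in tool',R.T@(cw-s['ee_pos']),(w['R']@R).round(3),w['fx'])
print('j',s['joints'])
```

```text
cam [0.24531416 0.10239071 1.33152352]
base top(approx) [[0.537 0.147]
 [0.539 0.052]
 [0.444 0.048]
 [0.433 0.138]] [0.488 0.096 0.026]
[ -88.97045227 -177.48276784   96.44052967    4.66687398] [0.09429869 0.09555268 0.090568   0.104271  ]
post [[0.55267647 0.14951454 0.044     ]]
[[0.6763067  0.15152024 0.03      ]
 [0.56752572 0.13902645 0.03      ]] 6.551864670729989
tool R [[-0.943  0.331 -0.001]
 [ 0.331  0.943 -0.002]
 [ 0.    -0.002 -1.   ]]
wrist cam in tool [ 0.07114149  0.00040494 -0.17961639] [[-0.     1.    -0.   ]
 [-0.969 -0.    -0.246]
 [-0.246 -0.     0.969]] 302.9697342831011
j [ 1.12988223e+00  8.78625888e-02  1.37206568e+00  8.14153315e-06
  1.68362442e+00 -1.03123551e-01]
```

Call:
send_rows --deltas "1 -40 -34 0 0 0 0.12; 1 -80 -68 0 0 0 0.24; 1 -110 -96 0 0 0 0.36; 1 -140 -124 0 0 0 0.48; 1 -170 -150 0 0 0 0.6; 1 -200 -176 0 0 0 0.72; 1 -230 -204 0 0 0 0.84; 1 -260 -230 0 0 0 0.96; 1 -290 -258 0 0 0 1.08; 1 -320 -284 0 0 0 1.2; 1 -350 -308 0 0 0 1.32; 1 -379 -331 0 0 0 1.44"

```text
t: 1.1
ee_pos: [0.4286, 0.0818, 0.2053]
tcp_rot: [-2.445, -1.972, -0.0]
wrist_force: [0.5, 0.7, -0.0]
grip_width: 0.0171
finger_force: 0.0
```

Call:
send_rows --deltas "1 0 0 0 0 0 0.12; 1 0 0 0 0 0 0.24; 1 0 0 0 0 0 0.36; 1 0 0 0 0 0 0.48; 1 0 0 0 0 0 0.6; 1 0 0 0 0 0 0.72; 1 0 0 0 0 0 0.84; 1 0 0 0 0 0 0.96; 1 0 0 0 0 0 1.08; 1 0 0 0 0 0 1.2; 1 0 0 0 0 0 1.26; 1 0 0 0 0 0 1.26"

```text
t: 2.1
ee_pos: [0.4281, 0.0838, 0.2049]
tcp_rot: [-3.137, -0.162, 0.002]
wrist_force: [-0.1, 0.8, -0.5]
grip_width: 0.0005
finger_force: 0.0
```

Run:
```python
from h import *
import pickle
s=state();w=camera_params('wrist');im=camera('wrist');pickle.dump((s,w,im),open('pics/w1.pkl','wb'))
print(s['t'],s['ee_pos'],s['tcp_rot'],s['joints'],s['wrist_force'])
cv2.imwrite('pics/w1.png',im[:,:,::-1])
```

```text
2.1 [0.42806052 0.08380172 0.20493434] [-3.13741036e+00 -1.61569494e-01  1.71825768e-03] [ 6.31675531e-02 -1.68771485e-01  1.61859935e+00  3.74383094e-05
  1.69285832e+00  1.53106387e+00] [-0.10664593  0.81993168 -0.4968764 ]
```

View pics/w1.png

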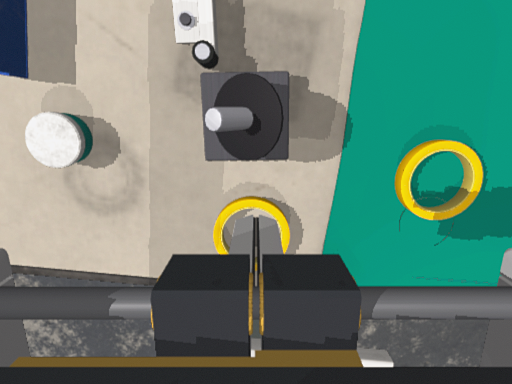

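The wrist view shows the base corners near (202,73), (288,71), (288,160) and (205,160), the post top near (203,51), the bar's right edge at (212,0)–(215,42), and a decoy ring at (251,234) just behind the stand. Measuring with masks.

Run:
```python
from h import *
import pickle
s,w,im=pickle.load(open('pics/w1.pkl','rb'))
g=cv2.cvtColor(im,cv2.COLOR_RGB2GRAY)
# gradient edges along scan lines for the base (subpixel peak of |d|)
gs=cv2.GaussianBlur(g,(3,3),0).astype(float)
def edge(line,lo,hi):
    d=np.abs(np.diff(line[lo:hi]));return lo+int(d.argmax())+.5
L=[(edge(gs[r],192,210),r) for r in range(85,150,5)];L2=[(edge(gs[r],200,215),r) for r in range(85,150,5)]
B=[(c,edge(gs[:,c],150,172)) for c in range(212,285,6)];T=[(c,edge(gs[:,c],64,80)) for c in range(225,285,6)]
Rr=[(edge(gs[r],282,296),r) for r in range(85,155,5)]
for n,P in zip('L L2 B T R'.split(),(L,L2,B,T,Rr)):
    X=ray(w,P,.026)[:,:2];m=np.median(X,0);v=cv2.fitLine(X.astype(np.float32),cv2.DIST_HUBER,0,.01,.01).ravel()
    print(n,np.array(P)[[0,-1]].tolist(),m.round(4),'ang',np.degrees(np.arctan2(v[1],v[0])).round(1))
print('post',ray(w,[[203.5,50.5]],.044),ray(w,[[205,54]],.044))
E=[(edge(gs[r],206,226),r) for r in range(2,40,4)];X=ray(w,E,.03);print(E[0],E[-1],X[0],X[-1])
cv2.imwrite('pics/w1c.png',cv2.resize(im[0:180,170:310,::-1],(560,720)[:2] if 0 else (466,600),interpolation=3))
```

```text
L [[200.5, 85.0], [203.5, 145.0]] [0.4897 0.1497] ang 6.7
L2 [[200.5, 85.0], [203.5, 145.0]] [0.4897 0.1497] ang 6.7
B [[212.0, 160.5], [284.0, 159.5]] [0.4424 0.0948] ang -83.1
T [[225.0, 71.5], [279.0, 70.5]] [0.5408 0.0998] ang -79.7
R [[289.5, 85.0], [288.5, 150.0]] [0.4968 0.0532] ang 7.4
post [[0.55513776 0.15170639 0.044     ]] [[0.5519332  0.14995117 0.044     ]]
(211.5, 2) (213.5, 38) [0.60496125 0.14867988 0.03      ] [0.5708712  0.14426942 0.03      ]
```

View pics/w1c.png

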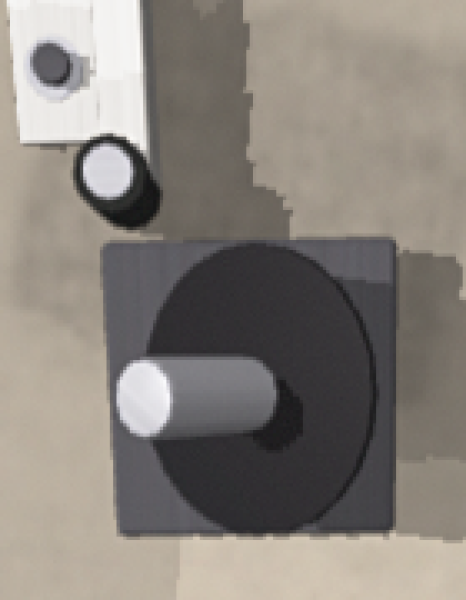

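```bash
cat > push.py <<'E'
import numpy as np
from scipy.spatial.transform import Rotation as Ro
psi=np.radians(7);P=np.array([.5545,.1525])
def tool(th,a=15,gap=0,s0=45,ds=22,fin=8):   # stop-frame -> world xy and tool-x angle
    s=s0-ds*th/(np.pi/2);n=np.array([np.cos(psi+th),np.sin(psi+th)]);e=np.array([n[1],-n[0]])
    return P+(-62*n+s*e-(50+fin+gap)*n+a*e)/1000,psi+th
def delta(p0,a0,p1,a1):
    d=(np.array(p1)-p0)*1000;x=np.array([np.cos(a0),np.sin(a0)]);y=np.array([x[1],-x[0]])
    return round(d@x),round(d@y),round(-(a1-a0),3)
def cur(s):
    R=Ro.from_rotvec(s['tcp_rot']).as_matrix();return s['ee_pos'][:2],np.arctan2(R[1,0],R[0,0])
E
python3 - <<'E'
from h import *; from push import *
s=state();p,a=cur(s);q,b=tool(0,gap=15);print('pre',q,delta(p,a,q,b),s['ee_pos'][2])
seq=[tool(0,gap=15),tool(0,gap=7),tool(0)]+[tool(np.radians(t)) for t in np.arange(3,97,3)]
for k in range(0,len(seq)-1,12):
    print('; '.join('1 %d %d 0 0 0 %.3f'%delta(*seq[k],*q) for q in seq[k+1:k+13]))
E
```

```text
pre [0.42781843 0.07649487] (-1, 7, np.float64(-0.017)) 0.205008814836536
1 8 0 0 0 0 -0.000; 1 15 0 0 0 0 -0.000; 1 18 5 0 0 0 -0.052; 1 22 11 0 0 0 -0.105; 1 26 16 0 0 0 -0.157; 1 29 21 0 0 0 -0.209; 1 34 25 0 0 0 -0.262; 1 38 30 0 0 0 -0.314; 1 43 34 0 0 0 -0.367; 1 47 38 0 0 0 -0.419; 1 52 42 0 0 0 -0.471; 1 57 46 0 0 0 -0.524
1 3 5 0 0 0 -0.052; 1 6 11 0 0 0 -0.105; 1 9 16 0 0 0 -0.157; 1 13 21 0 0 0 -0.209; 1 17 26 0 0 0 -0.262; 1 21 30 0 0 0 -0.314; 1 25 35 0 0 0 -0.367; 1 29 39 0 0 0 -0.419; 1 34 43 0 0 0 -0.471; 1 39 47 0 0 0 -0.524; 1 44 50 0 0 0 -0.576; 1 49 53 0 0 0 -0.628
1 2 5 0 0 0 -0.052; 1 5 11 0 0 0 -0.105; 1 8 16 0 0 0 -0.157; 1 11 21 0 0 0 -0.209; 1 14 26 0 0 0 -0.262; 1 18 31 0 0 0 -0.314; 1 22 35 0 0 0 -0.367; 1 26 40 0 0 0 -0.419; 1 30 44 0 0 0 -0.471; 1 34 48 0 0 0 -0.524
```

Call:
send_rows --deltas "1 -1 7 30 0 0 -0.017; 1 -1 7 65 0 0 -0.017; 1 -1 7 100 0 0 -0.017; 1 -1 7 135 0 0 -0.017; 1 -1 7 165 0 0 -0.017; 1 -1 7 185 0 0 -0.017; 1 -1 7 190 0 0 -0.017; 1 -1 7 190 0 0 -0.017"

```text
t: 2.82
ee_pos: [0.4264, 0.0767, 0.0137]
tcp_rot: [-3.136, -0.191, 0.007]
wrist_force: [0.9, -0.4, 0.6]
grip_width: 0.0007
finger_force: 0.0
```

Call:
send_rows --deltas "1 5 0 0 0 0 0; 1 10 0 0 0 0 0; 1 15 0 0 0 0 0; 1 17 2 0 0 0 -0.026; 1 18 5 0 0 0 -0.052; 1 22 11 0 0 0 -0.105; 1 26 16 0 0 0 -0.157; 1 29 21 0 0 0 -0.209; 1 34 25 0 0 0 -0.262; 1 38 30 0 0 0 -0.314"

```text
t: 3.65
ee_pos: [0.4692, 0.0506, 0.0167]
tcp_rot: [3.065, 0.682, -0.004]
wrist_force: [-5.8, -0.9, 2.4]
grip_width: 0.0006
finger_force: 2.4
```

Run:
```python
from h import *; from push import *
import pickle
s=state();w=camera_params('wrist');im=camera('wrist');pickle.dump((s,w,im),open('pics/w2.pkl','wb'))
print(s['t'],s['ee_pos'],cur(s),tool(np.radians(18)),s['wrist_force'],s['torque'])
t=camera('top');cv2.imwrite('pics/w2.png',np.hstack([cv2.resize(im[:,:,::-1],(480,360)),cv2.resize(t[140:240,200:290,::-1],(320,360),interpolation=3)]))
```

```text
3.65 [0.46920369 0.05058526 0.01667989] (array([0.46920369, 0.05058526]), np.float64(0.4380371187966872)) (array([0.46924064, 0.0513951 ]), np.float64(0.4363323129985824)) [-5.80307939 -0.8930695   2.35272233] [-0.38223487  0.95659891  0.05918685]
```

View pics/w2.png

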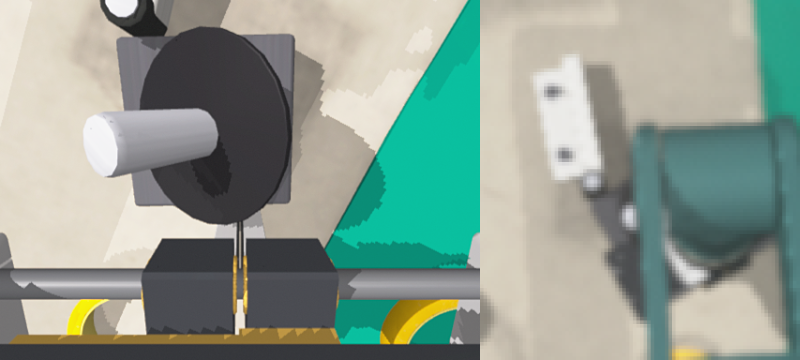

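Mid-push view: the base is square to the fingers, and the post touches its far side near the left corner (about (150,35)). The contact force is 6 N, and the fingers clear the flange and spindle. Carrying on.

Run:
```python
from push import *
seq=[tool(np.radians(t)) for t in np.arange(18,97,3.)]
for k in range(0,len(seq)-1,12):
    print('; '.join('1 %d %d 0 0 0 %.3f'%delta(*seq[k],*q) for q in seq[k+1:k+13]))
```

```text
1 3 5 0 0 0 -0.052; 1 6 11 0 0 0 -0.105; 1 10 16 0 0 0 -0.157; 1 14 21 0 0 0 -0.209; 1 18 26 0 0 0 -0.262; 1 22 30 0 0 0 -0.314; 1 26 35 0 0 0 -0.367; 1 31 39 0 0 0 -0.419; 1 35 43 0 0 0 -0.471; 1 40 46 0 0 0 -0.524; 1 45 50 0 0 0 -0.576; 1 50 53 0 0 0 -0.628
1 3 5 0 0 0 -0.052; 1 5 11 0 0 0 -0.105; 1 8 16 0 0 0 -0.157; 1 12 21 0 0 0 -0.209; 1 15 26 0 0 0 -0.262; 1 19 31 0 0 0 -0.314; 1 23 35 0 0 0 -0.367; 1 27 39 0 0 0 -0.419; 1 31 43 0 0 0 -0.471; 1 36 47 0 0 0 -0.524; 1 40 51 0 0 0 -0.576; 1 45 54 0 0 0 -0.628
1 2 5 0 0 0 -0.052; 1 4 11 0 0 0 -0.105
```

Call:
send_rows --deltas "1 3 5 0 0 0 -0.052; 1 6 11 0 0 0 -0.105; 1 10 16 0 0 0 -0.157; 1 14 21 0 0 0 -0.209; 1 18 26 0 0 0 -0.262; 1 22 30 0 0 0 -0.314; 1 26 35 0 0 0 -0.367; 1 31 39 0 0 0 -0.419; 1 35 43 0 0 0 -0.471; 1 40 46 0 0 0 -0.524; 1 45 50 0 0 0 -0.576; 1 50 53 0 0 0 -0.628"

```text
t: 4.75
ee_pos: [0.5385, 0.0236, 0.0167]
tcp_rot: [2.705, 1.594, 0.001]
wrist_force: [-1.9, -1.6, 0.7]
grip_width: 0.0002
finger_force: 1.3
```

Call:
send_rows --deltas "1 3 5 0 0 0 -0.052; 1 5 11 0 0 0 -0.105; 1 8 16 0 0 0 -0.157; 1 12 21 0 0 0 -0.209; 1 15 26 0 0 0 -0.262; 1 19 31 0 0 0 -0.314; 1 23 35 0 0 0 -0.367; 1 27 39 0 0 0 -0.419"

```text
t: 5.42
ee_pos: [0.5864, 0.028, 0.0168]
tcp_rot: [2.313, 2.121, 0.001]
wrist_force: [0.6, -3.5, -1.2]
grip_width: 0.0005
finger_force: 1.4
```

Run:
```python
from h import *; from push import *
import pickle
s=state();w=camera_params('wrist');im=camera('wrist');pickle.dump((s,w,im),open('pics/w3.pkl','wb'))
print(s['t'],s['ee_pos'],cur(s),tool(np.radians(78)),tool(np.radians(90)),s['wrist_force'],s['torque'],s['joints'])
t=camera('top');cv2.imwrite('pics/w3.png',np.hstack([cv2.resize(im[:,:,::-1],(480,360)),cv2.resize(t[140:240,200:290,::-1],(320,360),interpolation=3)]))
```

```text
5.4167 [0.58638784 0.02797203 0.01677498] (array([0.58638784, 0.02797203]), np.float64(1.484103981418221)) (array([0.58481888, 0.02938906]), np.float64(1.48352986419518)) (array([0.60684107, 0.0380255 ]), np.float64(1.6929693744344996)) [ 0.57707667 -3.45718239 -1.22063996] [-0.59557516  0.12801843 -0.00299426] [-0.04759135  0.2752772   1.53697183 -0.00224341  1.3261331   0.03963755]
```

View pics/w3.png

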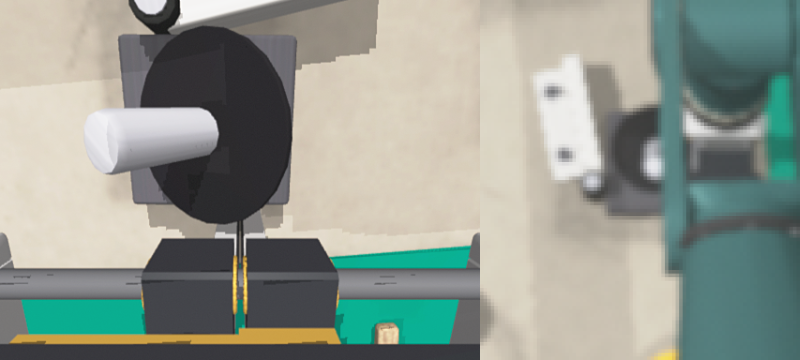

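At 78° the post is on the base's far side near (160,35) and the bar is closing onto that side. Finishing the turn and pressing gently.

Call:
send_rows --deltas "1 2 5 0 0 0 -0.052; 1 5 11 0 0 0 -0.105; 1 8 16 0 0 0 -0.157; 1 11 21 0 0 0 -0.209; 1 14 20 0 0 0 -0.209; 1 16 20 0 0 0 -0.209; 1 18 20 0 0 0 -0.209; 1 18 20 0 0 0 -0.209"

```text
t: 6.18
ee_pos: [0.61, 0.0379, 0.0172]
tcp_rot: [2.077, 2.336, -0.007]
wrist_force: [5.1, -16.5, -2.6]
grip_width: 0.0005
finger_force: 8.5
```

Run:
```python
from h import *; from push import *
import pickle
s=state();w=camera_params('wrist');im=camera('wrist');pickle.dump((s,w,im),open('pics/w4.pkl','wb'))
print(s['t'],s['ee_pos'],cur(s),s['wrist_force'],s['torque'])
# roll refine inputs from top view
cv2.imwrite('pics/w4.png',cv2.resize(im[:230,:,::-1],(780,350)))
```

```text
6.1833 [0.60995075 0.03792249 0.0172215 ] (array([0.60995075, 0.03792249]), np.float64(1.6878774613674548)) [  5.10377876 -16.48698233  -2.60195624] [-3.30087298 -1.07209813  0.01776029]
```

View pics/w4.png

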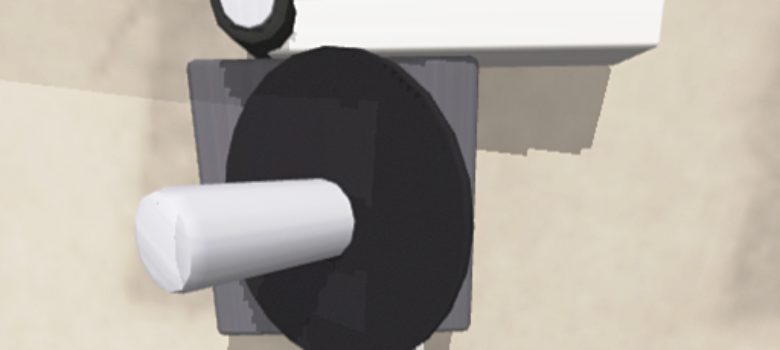

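The base now lies flush along the bar, with the bar's lower edge running along the base's top edge at row ~55 and the spindle leaning to the left of the view, which is towards the robot. Backing off and measuring the stand.

Call:
send_rows --deltas "1 -10 0 0 0 0 0; 1 -25 0 0 0 0 0; 1 -30 0 -20 0 0 0; 1 -30 0 -55 0 0 0; 1 -30 0 -90 0 0 0; 1 -30 0 -125 0 0 0; 1 -30 0 -155 0 0 0; 1 -30 0 -180 0 0 0; 1 -30 0 -190 0 0 0; 1 -30 0 -190 0 0 0"

```text
t: 7.07
ee_pos: [0.6112, 0.0155, 0.2097]
tcp_rot: [2.081, 2.346, 0.008]
wrist_force: [0.1, -0.2, 0.4]
grip_width: 0.0007
finger_force: 0.0
```

Run:
```python
from h import *; from push import cur
import pickle
s=state();w=camera_params('wrist');im=camera('wrist');pickle.dump((s,w,im),open('pics/w5.pkl','wb'))
print(s['t'],s['ee_pos'],cur(s))
t=camera('top');np.save('pics/top5.npy',t);p=camera_params('top')
print('press edge',ray(p,[[392,90],[411,221]],0))
cv2.imwrite('pics/w5.png',np.hstack([im[:,:,::-1],cv2.resize(t[140:284,230:338,::-1],(288,384),interpolation=3)]))
```

```text
7.0667 [0.61116699 0.01550038 0.20966741] (array([0.61116699, 0.01550038]), np.float64(1.6904471815692965))
press edge [[ 0.89840424 -0.46812072  0.        ]
 [ 0.40597852 -0.45682385  0.        ]]
```

View pics/w5.png

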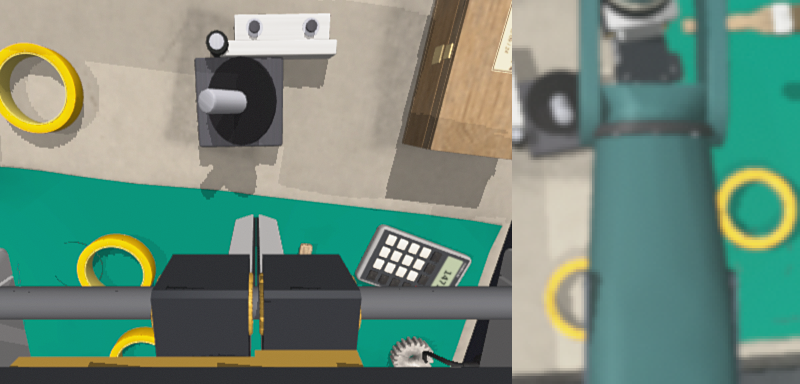

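Call:
send_rows --deltas "0.57 -25 -18 0 0 0 0; 0.57 -55 -40 0 0 0 0; 0.57 -85 -61 0 0 0 0; 0.57 -115 -83 0 0 0 0; 0.57 -145 -104 0 0 0 0; 0.57 -175 -126 0 0 0 0; 0.57 -205 -148 0 0 0 0; 0.57 -235 -169 0 0 0 0; 0.57 -265 -191 20 0 0 0; 0.57 -280 -202 40 0 0 0; 0.57 -290 -209 60 0 0 0; 0.57 -290 -209 60 0 0 0"

```text
t: 8.17
ee_pos: [0.4319, -0.2966, 0.1375]
tcp_rot: [-2.08, -2.336, 0.001]
wrist_force: [-0.8, 0.4, -0.7]
grip_width: 0.0405
finger_force: 0.0
```

Run:
```python
from h import *; from push import cur,delta
import pickle
s,w,im=pickle.load(open('pics/w5.pkl','rb'))
gs=cv2.GaussianBlur(cv2.cvtColor(im,cv2.COLOR_RGB2GRAY),(3,3),0).astype(float)
def edge(line,lo,hi):
    d=np.abs(np.diff(line[lo:hi]));return lo+int(d.argmax())+.5
S={'L':[(edge(gs[r],188,203),r) for r in range(75,140,5)],'R':[(edge(gs[r],276,290),r) for r in range(75,140,5)],'B':[(c,edge(gs[:,c],138,152)) for c in range(207,278,5)],'bar':[(c,edge(gs[:,c],45,60)) for c in range(285,330,5)]}
for n,P in S.items():
    X=ray(w,P,.026 if n!='bar' else .0)[:,:2];v=cv2.fitLine(X.astype(np.float32),cv2.DIST_HUBER,0,.01,.01).ravel()
    print(n,P[0],P[-1],v[2:].round(4),np.degrees(np.arctan2(v[1],v[0])).round(1))
X=ray(w,[[208,99],[217,40]],[.110]);print('spindle tip',X[0],'post',ray(w,[217,40],.044))
s=state();im=camera('wrist');t=camera('top');w=camera_params('wrist')
p,a=cur(s);print(s['t'],s['ee_pos'],p,a,s['grip_width'])
tgt=np.array([.4805,-.2935])-.043*np.array([np.sin(a),-np.cos(a)]);print('tgt',tgt,delta(p,a,tgt,a))
cv2.imwrite('pics/w6.png',np.hstack([im[:,:,::-1],cv2.resize(t[150:270,300:390,::-1],(288,384),interpolation=3)]))
```

```text
L (194.5, 75) (197.5, 135) [0.5348 0.0861] -82.6
R (283.5, 75) (282.5, 135) [0.6346 0.0953] -81.9
B (207, 147.5) (277, 146.5) [0.5946 0.0455] 7.2
bar (285, 54.5) (325, 53.5) [0.6548 0.1608] 7.6
spindle tip [0.5605299  0.09284746 0.11      ] post [[0.55537316 0.1543807  0.044     ]]
8.1667 [ 0.4319051  -0.29662632  0.13749342] [ 0.4319051  -0.29662632] 1.6866721603232988 0.040507069843830665
tgt [ 0.43778836 -0.29847152] (-3, 6, np.float64(-0.0))
```

View pics/w6.png

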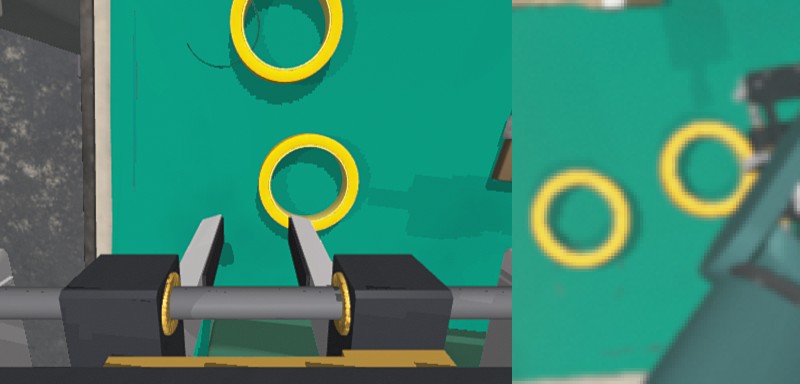

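The wrist view shows the target roll at (308,182), with the second ring (287,25) beyond it at higher y. Both fingers stand on the roll's near side. Refining the roll centre from this view.

Run:
```python
from h import *; from push import cur,delta
from scipy.optimize import least_squares
s=state();w=camera_params('wrist');im=camera('wrist');p,a=cur(s)
m=yellow(im);m[:110]=0;m[235:]=0
cs,h=cv2.findContours(m,cv2.RETR_CCOMP,cv2.CHAIN_APPROX_NONE)
c=max(cs,key=cv2.contourArea)[:,0];c=c[c[:,1]<215]
for z in(.012,.0205):
    X=ray(w,c,z)[:,:2]
    f=least_squares(lambda q:np.hypot(*(X-q[:2]).T)-q[2],[.48,-.29,.05],loss='soft_l1',f_scale=.001).x
    t=f[:2]-.043*np.array([np.sin(a),-np.cos(a)]);print(z,f,'tgt',t,delta(p,a,t,a))
print(s['ee_pos'],np.degrees(a))
```

```text
0.012 [ 0.48151395 -0.2821302   0.04331941] tgt [ 0.43881766 -0.28723183] (8, 4, np.float64(-0.0))
0.0205 [ 0.48006065 -0.28060264  0.04213553] tgt [ 0.43736436 -0.28570427] (10, 3, np.float64(-0.0))
[ 0.43538054 -0.29616144  0.14258219] 96.8137648231272
```

Run:
```python
from h import *; from push import cur,delta
from scipy.optimize import least_squares
s=state();w=camera_params('wrist');im=camera('wrist');p,a=cur(s)
m=yellow(im);m[:110]=0;m[235:]=0
cs,h=cv2.findContours(m,cv2.RETR_CCOMP,cv2.CHAIN_APPROX_NONE)
c=max(cs,key=cv2.contourArea)[:,0]
c=np.array([[ [x for x in r.nonzero()[0]][i],y] for y,r in enumerate(m) if 138<y<205 and r.any() for i in(0,-1)])
for z in(.012,.0205):
    X=ray(w,c,z)[:,:2]
    f=least_squares(lambda q:np.hypot(*(X-q[:2]).T)-q[2],[.48,-.29,.05],loss='soft_l1',f_scale=.001).x
    t=f[:2]-.043*np.array([np.sin(a),-np.cos(a)]);print(z,f,'tgt',t,delta(p,a,t,a))
```

```text
0.012 [ 0.48419587 -0.28928416  0.05090417] tgt [ 0.44150577 -0.29443733] (1, 5, np.float64(-0.0))
0.0205 [ 0.48268447 -0.28755124  0.04951864] tgt [ 0.43999437 -0.29270441] (3, 4, np.float64(-0.0))
```

Call:
send_rows --deltas "0.57 2 4 20 0 0 0; 0.57 2 4 50 0 0 0; 0.57 2 4 80 0 0 0; 0.57 2 4 105 0 0 0; 0.57 2 4 122 0 0 0; 0.57 2 4 130 0 0 0; 0.57 2 4 130 0 0 0; 0.57 2 4 130 0 0 0"

```text
t: 9.03
ee_pos: [0.4416, -0.2949, 0.0167]
tcp_rot: [2.082, 2.351, 0.0]
wrist_force: [0.4, -0.5, 0.2]
grip_width: 0.0402
finger_force: 0.0
```

Call:
send_rows --deltas "0.57 0 0 2 0 0 0; 0.57 0 0 2 0 0 0"

```text
t: 9.2
ee_pos: [0.4416, -0.2956, 0.0152]
tcp_rot: [2.082, 2.349, 0.0]
wrist_force: [0.8, 0.2, 0.4]
grip_width: 0.0403
finger_force: 0.0
```

Call:
send_rows --deltas "0.57 0 0 2 0 0 0; 0.57 0 0 2 0 0 0"

```text
t: 9.37
ee_pos: [0.4408, -0.2952, 0.0121]
tcp_rot: [2.083, 2.35, 0.0]
wrist_force: [0.4, -0.1, 0.1]
grip_width: 0.0403
finger_force: 0.0
```

Call:
send_rows --deltas "0.57 0 0 3 0 0 0; 0.57 0 0 6 0 0 0; 0.57 0 0 6 0 0 0; 0.95 0 0 6 0 0 0; 0.95 0 0 6 0 0 0; 0.95 0 0 6 0 0 0; 0.95 0 0 6 0 0 0; 0.95 0 0 6 0 0 0; 0.95 0 0 6 0 0 0" --newtons 25

```text
t: 10.12
ee_pos: [0.4404, -0.2949, 0.0055]
tcp_rot: [-2.084, -2.351, -0.0]
wrist_force: [1.1, -0.2, -0.3]
grip_width: 0.0136
finger_force: 24.2
```

Call:
send_rows --deltas "0.95 0 0 -10 0 0 0; 0.95 0 0 -30 0 0 0; 0.95 0 0 -60 0 0 0; 0.95 0 0 -95 0 0 0; 0.95 0 0 -130 0 0 0; 0.95 0 0 -165 0 0 0; 0.95 0 0 -195 0 0 0; 0.95 0 0 -205 0 0 0; 0.95 0 0 -205 0 0 0"

```text
t: 10.87
ee_pos: [0.4418, -0.296, 0.2147]
tcp_rot: [2.079, 2.345, 0.001]
wrist_force: [-0.1, -0.5, -0.6]
grip_width: 0.0135
finger_force: 24.2
```

Run:
```python
from h import *; from push import cur
s=state();print(s['t'],s['ee_pos'],cur(s),s['grip_width'],s['finger_force'],s['joints'])
w=camera_params('wrist');im=camera('wrist');np.save('pics/w7.npy',im);cv2.imwrite('pics/w7.png',im[:,:,::-1])
a=cur(s)[1];X=np.r_[s['ee_pos'][:2]+.043*np.array([np.sin(a),-np.cos(a)]),s['ee_pos'][2]+.005]
print('expected roll centre px',proj(w,X))
```

```text
10.8667 [ 0.44178944 -0.29600611  0.21465261] (array([ 0.44178944, -0.29600611]), np.float64(1.6908440843329051)) 0.013523365913554583 24.205485986094573 [-6.97021793e-01  3.88174644e-02  1.40379940e+00  1.03697433e-04
  1.69108773e+00 -8.17072248e-01]
expected roll centre px [[324.82062262 231.80440212]]
```

View pics/w7.png

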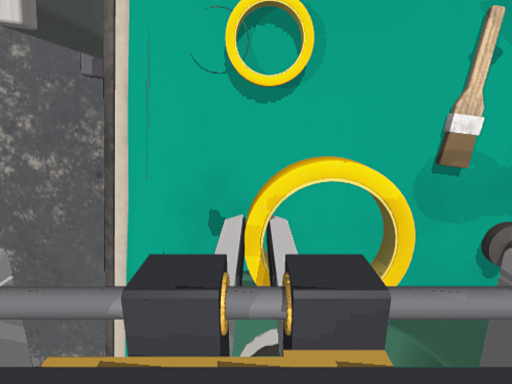

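Held: grip 13.5 mm at 24 N. The roll sits at (330,230) px against (325,232) expected, so its centre is about 43 mm along tool y. Planning the hang.

```bash
cat > hang.py <<'E'
from push import *
ps=np.radians(7.3);e=np.array([np.cos(ps),np.sin(ps),0]);n=np.array([-e[1],e[0],0]);Z=np.array([0,0,1.])
S,C=np.sin(np.radians(35)),np.cos(np.radians(35))
u=-S*e+C*Z;xt=-C*e-S*Z;F=np.array([.5841,.0945,.066])
Rf=np.c_[xt,n,-u];Ru=np.c_[-e,n,-Z]
def tcp(h,off=.015):return F+h*u+off*xt-.0435*n-.0055*u
def d(p0,R0,p1,R1):return np.r_[R0.T@(p1-p0)*1000,Ro.from_matrix(R0.T@R1).as_rotvec()].round(3)
E
python3 - <<'E'
from h import *; from hang import *
P=[];s=state();p0=s['ee_pos'];R0=Ro.from_rotvec(s['tcp_rot']).as_matrix()
pA=tcp(.1);pA=np.r_[pA[:2],.24];print('A',pA,d(p0,R0,pA,Ru))
pB=tcp(.1);print('B',pB,d(pA,Ru,pB,Rf),'final',tcp(.009))
E
```

```text
A [0.523676   0.04290403 0.24      ] [ 3.25725e+02  1.22818e+02 -2.89370e+01 -0.00000e+00  3.00000e-03
 -1.57800e+00]
B [0.523676   0.04290403 0.13480622] [  0.      0.    105.194   0.     -0.611   0.   ] final [0.57544838 0.04953623 0.06026339]
```

Call:
send_rows --deltas "0.95 20 8 -10 0 0 -0.12; 0.95 48 18 -20 0 0 -0.24; 0.95 77 29 -29 0 0 -0.36; 0.95 107 40 -29 0 0 -0.48; 0.95 138 52 -29 0 0 -0.6; 0.95 170 64 -29 0 0 -0.72; 0.95 202 76 -29 0 0 -0.84; 0.95 234 88 -29 0 0 -0.96; 0.95 264 100 -29 0 0 -1.08; 0.95 292 110 -29 0 0 -1.2; 0.95 312 118 -29 0 0 -1.32; 0.95 326 123 -29 0 0 -1.44"

```text
t: 11.92
ee_pos: [0.5224, 0.0459, 0.2354]
tcp_rot: [-0.004, -3.135, -0.001]
wrist_force: [-0.2, -0.1, -0.4]
grip_width: 0.0134
finger_force: 24.2
```

Call:
send_rows --deltas "0.95 0 0 0 0 0 -0.1; 0.95 0 0 0 0 0 -0.138; 0.95 0 0 0 0 0 -0.138"

```text
t: 12.17
ee_pos: [0.5222, 0.044, 0.2356]
tcp_rot: [0.202, -3.128, -0.001]
wrist_force: [0.7, -0.6, -0.3]
grip_width: 0.013
finger_force: 24.2
```

Run:
```python
from h import *; from hang import *
s=state();p0=s['ee_pos'];R0=Ro.from_rotvec(s['tcp_rot']).as_matrix()
print(s['t'],p0,s['joints'],s['grip_width'],d(p0,R0,tcp(.1),Rf))
```

```text
12.1667 [0.52216627 0.0440047  0.23560339] [-2.41421310e-02  3.04796164e-02  1.37123874e+00 -9.10792893e-06
  1.74657520e+00 -1.72370470e+00] 0.013023419019829369 [-2.02400e+00 -1.38700e+00  1.00785e+02  1.00000e-03 -6.17000e-01
  1.00000e-03]
```

Call:
send_rows --deltas "0.95 -2 -1 5 0 -0.1 0; 0.95 -2 -1 15 0 -0.2 0; 0.95 -2 -1 30 0 -0.3 0; 0.95 -2 -1 50 0 -0.4 0; 0.95 -2 -1 68 0 -0.5 0; 0.95 -2 -1 85 0 -0.57 0; 0.95 -2 -1 95 0 -0.611 0; 0.95 -2 -1 101 0 -0.611 0; 0.95 -2 -1 101 0 -0.611 0; 0.95 -2 -1 101 0 -0.611 0"

```text
t: 13.0
ee_pos: [0.5259, 0.0426, 0.1383]
tcp_rot: [-0.16, 2.527, 0.051]
wrist_force: [0.2, -0.2, 0.3]
grip_width: 0.0135
finger_force: 24.3
```

Run:
```python
from h import *; from hang import *
s=state();p0=s['ee_pos'];R0=Ro.from_rotvec(s['tcp_rot']).as_matrix()
print(s['t'],p0,tcp(.1),s['joints'].round(3) if hasattr(s['joints'],'round') else s['joints'],d(p0,R0,tcp(.1),Rf),d(p0,R0,tcp(.009),Rf))
w=camera('wrist');sd=camera('side');wp=camera_params('wrist');sp=camera_params('side')
for k,pp in(('w',wp),('s',sp)):
    print(k,'flange',proj(pp,F),'tip',proj(pp,F+.048*u),'roll',proj(pp,F+.1*u+.015*xt))
cv2.imwrite('pics/p1.png',np.hstack([cv2.resize(w[:,:,::-1],(400,300)),cv2.resize(sd[160:260,200:333,::-1],(400,300),interpolation=3)]))
```

```text
13.0 [0.52585049 0.04256496 0.13826551] [0.523676   0.04290403 0.13480622] [-0.122 -0.381  2.039  0.182  0.897 -1.889] [ 3.715e+00  6.090e-01  1.625e+00 -0.000e+00 -1.000e-03 -1.000e-03] [ 3.6250e+00  6.1900e-01  9.2625e+01 -0.0000e+00 -1.0000e-03 -1.0000e-03]
w flange [[302.07960737 198.83754343]] tip [[311.02075122 215.68261155]] roll [[327.00546646 220.72722262]]
s flange [[233.060764   203.25865469]] tip [[242.26687847 189.18212395]] roll [[256.9509605  176.17793944]]
```

View pics/p1.png

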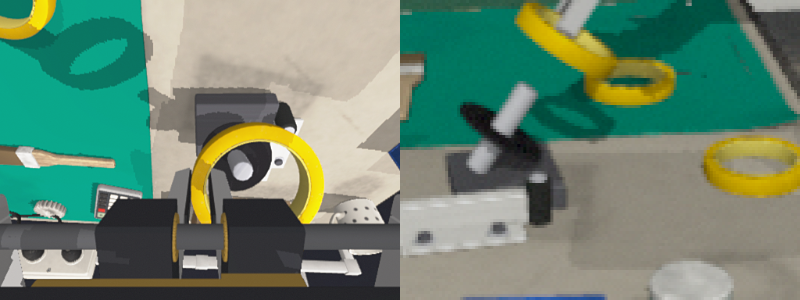

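Roll square to the spindle: side view tip (240,190) and flange (233,204) against predictions of (242,189) and (233,203). In the wrist view the spindle tip sits inside the hole. This brings me to 12 pictures viewed, over the limit of 10, so I'll use numbers only from here. Sliding down the axis.

Call:
send_rows --deltas "0.95 1 0 6 0 0 0; 0.95 2 0 16 0 0 0; 0.95 2 0 26 0 0 0; 0.95 2 0 36 0 0 0; 0.95 2 0 46 0 0 0; 0.95 2 0 56 0 0 0; 0.95 2 0 66 0 0 0; 0.95 2 0 74 0 0 0; 0.95 2 0 80 0 0 0; 0.95 2 0 83 0 0 0; 0.95 2 0 83 0 0 0"

```text
t: 14.02
ee_pos: [0.5711, 0.0487, 0.0684]
tcp_rot: [-0.161, 2.528, 0.051]
wrist_force: [-0.8, 0.0, -1.0]
grip_width: 0.0136
finger_force: 24.3
```

Call:
send_rows --deltas "0.95 0 0 1 0 0 0; 0.95 0 0 2 0 0 0; 0.95 0 0 3 0 0 0; 0.95 0 0 3 0 0 0; 0.95 0 0 3 0 0 0"

```text
t: 14.43
ee_pos: [0.573, 0.0488, 0.0672]
tcp_rot: [-0.161, 2.526, 0.051]
wrist_force: [0.1, 0.3, 0.4]
grip_width: 0.0134
finger_force: 24.3
```

Run:
```python
from h import *; from hang import *
s=state();p0=s['ee_pos'];R0=Ro.from_rotvec(s['tcp_rot']).as_matrix()
print(s['t'],p0,d(p0,R0,tcp(.009),Rf),s['wrist_force'],s['torque'])
```

```text
14.4333 [0.5730052  0.04876362 0.06720283] [ 1.920e+00  4.570e-01  7.129e+00 -0.000e+00  1.000e-03 -0.000e+00] [0.0608037  0.33411177 0.37846423] [-0.00902744  0.34691458 -0.02122386]
```

Still about 6 mm to go by the model, with no contact yet. Feeling down.

Call:
send_rows --deltas "0.95 0 0 1 0 0 0; 0.95 0 0 2 0 0 0; 0.95 0 0 3 0 0 0; 0.95 0 0 4 0 0 0; 0.95 0 0 4 0 0 0; 0.95 0 0 4 0 0 0"

```text
t: 14.93
ee_pos: [0.5752, 0.0491, 0.0635]
tcp_rot: [-0.161, 2.526, 0.051]
wrist_force: [0.0, 0.6, -0.2]
grip_width: 0.0132
finger_force: 24.3
```

Call:
send_rows --deltas "0.95 0 0 1 0 0 0; 0.95 0 0 1 0 0 0; 0.95 0 0 1 0 0 0"

```text
t: 15.18
ee_pos: [0.5758, 0.0492, 0.0627]
tcp_rot: [-0.161, 2.526, 0.051]
wrist_force: [-0.4, 0.1, 0.3]
grip_width: 0.0136
finger_force: 24.3
```

Call:
send_rows --deltas "0.95 0 0 1 0 0 0; 0.95 0 0 1 0 0 0; 0.95 0 0 1 0 0 0"

```text
t: 15.43
ee_pos: [0.5763, 0.0492, 0.0619]
tcp_rot: [-0.161, 2.526, 0.051]
wrist_force: [-0.0, -0.2, -0.8]
grip_width: 0.0132
finger_force: 24.3
```

Call:
send_rows --deltas "0.95 0 0 1 0 0 0; 0.95 0 0 1 0 0 0; 0.95 0 0 1 0 0 0"

```text
t: 15.68
ee_pos: [0.5769, 0.0493, 0.0611]
tcp_rot: [-0.161, 2.526, 0.051]
wrist_force: [0.5, -0.1, 0.0]
grip_width: 0.0133
finger_force: 24.3
```

Call:
send_rows --deltas "0.95 0 0 1 0 0 0; 0.95 0 0 1 0 0 0; 0.95 0 0 1 0 0 0"

```text
t: 15.93
ee_pos: [0.5777, 0.0494, 0.0606]
tcp_rot: [-0.161, 2.526, 0.051]
wrist_force: [-1.7, -0.7, 0.6]
grip_width: 0.0136
finger_force: 24.3
```

Call:
send_rows --deltas "0.95 0 0 1 0 0 0; 0.95 0 0 1 0 0 0; 0.95 0 0 1 0 0 0"

```text
t: 16.18
ee_pos: [0.5787, 0.0491, 0.0606]
tcp_rot: [-0.161, 2.524, 0.05]
wrist_force: [-1.9, -2.1, 4.6]
grip_width: 0.0135
finger_force: 24.4
```

Seated with about 5 N of contact along the axis. Releasing with a small opening.

Call:
send_rows --deltas "0.83 0 0 0 0 0 0; 0.79 0 0 0 0 0 0; 0.76 0 0 0 0 0 0; 0.76 0 0 0 0 0 0; 0.76 0 0 0 0 0 0; 0.76 0 0 0 0 0 0"

```text
t: 16.68
ee_pos: [0.5779, 0.0495, 0.0592]
tcp_rot: [-0.161, 2.527, 0.051]
wrist_force: [0.0, 0.2, 0.0]
grip_width: 0.0228
finger_force: 0.0
```

Call:
send_rows --deltas "0.76 0 0 -3 0 0 0; 0.76 0 0 -8 0 0 0; 0.76 0 0 -15 0 0 0; 0.76 0 0 -25 0 0 0; 0.76 0 0 -35 0 0 0; 0.76 0 0 -50 0 0 0; 0.76 0 0 -70 0 0 0; 0.76 0 0 -90 0 0 0; 0.76 0 0 -110 0 0 0; 0.76 0 0 -125 0 0 0; 0.76 0 0 -130 0 0 0"

```text
t: 17.6
ee_pos: [0.5044, 0.0397, 0.1701]
tcp_rot: [-0.161, 2.52, 0.049]
wrist_force: [0.5, 0.7, 0.2]
grip_width: 0.0224
finger_force: 0.0
```

Run:
```python
from h import *; from hang import *
from scipy.optimize import least_squares
s=state();print(s['t'],s['ee_pos'],s['grip_width'],s['wrist_force'])
for n in('wrist','side','top'):
    p=camera_params(n);im=camera(n);m=yellow(im)
    print(n,'pred flange+9',proj(p,F+.009*u)[0].round(),'slid26',proj(p,F+.009*u+.026*xt)[0].round(),'tip',proj(p,F+.048*u)[0].round())
    cs,_=cv2.findContours(m,cv2.RETR_EXTERNAL,cv2.CHAIN_APPROX_NONE)
    for c in cs:
        if cv2.contourArea(c)>60:
            print('  bbox',cv2.boundingRect(c),'ell',[np.round(v,1) for v in cv2.fitEllipse(c)])
    for off in(0,.02):
        ang=np.linspace(0,2*np.pi,60);X=F+.009*u+off*xt+.05*(np.cos(ang)[:,None]*xt+np.sin(ang)[:,None]*n)
        X=np.vstack([X+.009*u,X-.009*u]);q=proj(p,X);print('  pred bbox off',off,np.r_[q.min(0),np.ptp(q,axis=0)].round())
```

```text
17.6 [0.50435348 0.03967268 0.17010604] 0.022438124191497603 [0.45448338 0.65593988 0.18712112]
wrist pred flange+9 [298. 192.] slid26 [299. 168.] tip [304. 203.]
  bbox (63, 351, 351, 15) ell [array([377.4, 357.9]), array([ 13.8, 573.6]), np.float64(89.2)]
  bbox (303, 275, 9, 60) ell [array([306.4, 307.4]), array([ 8.6, 54.3]), np.float64(178.2)]
  bbox (200, 273, 13, 62) ell [array([205.7, 302.7]), array([10.4, 55. ]), np.float64(3.8)]
  bbox (248, 120, 100, 100) ell [array([297.5, 169.7]), array([ 97.7, 100.3]), np.float64(55.3)]
  bbox (0, 0, 99, 57) ell [array([49.1, 23.6]), array([62.7, 95.3]), np.float64(83.3)]Traceback (most recent call last):
  File "<stdin>", line 12, in <module>
numpy._core._exceptions._UFuncNoLoopError: ufunc 'multiply' did not contain a loop with signature matching types (dtype('float64'), dtype('<U5')) -> None
```

The roll appears circular (98×100 px) at (298,170), so it is square to the spindle axis and slid down until it hangs on the spindle (predicted (299,168)). I'll back off a little more and check the side view and the other objects.

Call:
send_rows --deltas "0.76 0 0 -10 0 0 0; 0.76 0 0 -25 0 0 0; 0.76 0 0 -40 0 0 0; 0.76 0 0 -50 0 0 0; 0.76 0 0 -50 0 0 0; 0.76 0 0 -50 0 0 0; 0.76 0 0 -50 0 0 0; 0.76 0 0 -50 0 0 0"

```text
t: 18.32
ee_pos: [0.4754, 0.0365, 0.2054]
tcp_rot: [-0.161, 2.529, 0.052]
wrist_force: [1.1, 0.0, -0.1]
grip_width: 0.0225
finger_force: 0.0
```

Run:
```python
from h import *; from hang import *
s=state();print(s['t'],s['ee_pos'],s['wrist_force'])
ang=np.linspace(0,2*np.pi,60)
for k in('wrist','side'):
    p=camera_params(k);im=camera(k);m=yellow(im)
    cs,_=cv2.findContours(m,cv2.RETR_EXTERNAL,cv2.CHAIN_APPROX_NONE)
    print(k,[cv2.boundingRect(c) for c in cs if cv2.contourArea(c)>60])
    X=F+.009*u+.026*xt+.05*(np.cos(ang)[:,None]*xt+np.sin(ang)[:,None]*n)
    q=proj(p,np.vstack([X+.009*u,X-.009*u]));print('  pred',np.r_[q.min(0),np.ptp(q,axis=0)].round())
a=np.load('pics/side0.npy').astype(int);b=im.astype(int);d_=np.abs(a-b).sum(2)
for nm,(x,y,w_,h_) in dict(bin=(215,258,60,62),tin=(282,247,30,26),brush=(193,176,16,26),ring1=(300,203,38,23)).items():print(nm,(d_[y:y+h_,x:x+w_]>60).mean().round(3))
```

```text
18.3167 [0.47537072 0.03645064 0.20535711] [ 1.05313018  0.02697567 -0.07805245]
wrist [(63, 351, 350, 15), (304, 275, 8, 60), (200, 275, 8, 60), (248, 124, 87, 87), (0, 0, 123, 71)]
  pred [250. 121.  88.  87.]
side [(301, 205, 35, 21), (226, 191, 33, 26), (262, 179, 29, 16)]
  pred [226. 192.  34.  26.]
bin 0.001
tin 0.0
brush 0.0
ring1 0.0
```

Both views match a roll seated flat on the flange and resting against the spindle. The bin, tin and brush have not moved. Handing in.

```bash
python3 -c "
from rig import *
print(finish_job())"
```

```text
the job is handed in; nothing more can be done
None
```

I turned the stand flush against the bar and hung the farthest roll square on the flange. I released it and handed the job in at about 18 s; the tin, brush and bin didn't move, but I viewed 12 pictures, over the limit of 10.

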